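One new brake pad into the kit tray

ROBOT

A 7-joint arm with a two-finger parallel gripper is mounted at the origin on the work surface. World frame = base frame: x ahead of the robot, y to its left, z up, the work surface at z = 0. Lengths are in m, angles in degrees, forces in N, time in s.
With the tool pointing down it reaches from about 0.4 to 0.85 m from the base axis. Payload 6.9 kg.
Tool frame: the origin (TCP) lies midway between the tips of the shut fingers; the grasp point (between the pads) lies 19 mm behind it; z points along the fingers, y is the direction in which the jaws open and shut (so a half turn about z gives the same grasp; the last joint's range is limited). The gripper opens to 85 mm and grips with 20 to 120 N. Pads are 22 mm wide; open, the fingers measure 114 mm over their backs; the gripper's body (76 mm by 85 mm) begins 54 mm behind the grasp point. The pads swing forward as they close: fully open they stand 13 mm farther back than shut.
Start: joints at [-66.95, 29.078, -13.613, 85.955, 7.202, 65.827, -8.869], TCP at [0.183, 0.598, 0.231] pointing down, gripper open.
Joint ranges: [-176.47, 176.47], [-13.61, 117.27], [-81.72, 77.17], [0.22, 143.17], [-87.28, 267.28], [10, 112.55], [-165.47, 165.47]. Speed limits (degrees/s): [136.94, 136.94, 180, 180, 180, 180, 180].

INTERFACE

Orientations are given as [roll, pitch, yaw] about the fixed x, y, z axes, in that order (R = Rz(yaw) Ry(pitch) Rx(roll)).
In Python, from bench import bot, camera, get_calibration, search_frame, landmark_of gives the robot as it stands.
- The arm moves only by the tool arm_command, never from a script. Its argument "motion" is a list of rows, each a list of 7 numbers: the shift along the world's x, y, z in m, then the turn, a rotation vector about the world's x, y, z in rad, then the opening, from 0 (shut) to 1 (fully open). A call has 1 to 20 rows; each row is the pose to reach, as a shift and turn from the pose measured when the call began; what a row does not reach only later rows make up. A row lasts 1/12 s, in which the tool goes at most 41.7 mm and 7.16 degrees, less where a joint would pass 70% of its speed; a pose out of reach is approached as far as the arm can. A call with a gripper value outside its range is refused whole. The fingers move at their own pace and stop on an object; "force" is the grip in N (left out, the last holds). Time passes only in rows, so rows that repeat a pose let the fingers close. It gives the time, the measured TCP pose, the force and the opening at its end, in the units of the state.
- bot.get_obs(): the state, without advancing time (a new reading comes with each control period).
- camera(name): name is "scene" or "top" or "wrist"; returns (picture, depth): 400x640x3 uint8, red, green, blue; 400x640 float32, m along the optical axis (not along the pixel's ray), 0 where there is no reading.
- get_calibration(name): a dict with "fx", "fy", "cx", "cy" (pixels), "extrinsics" (4x4, takes a point from camera to world coordinates); the wrist camera has in their place "T_tool_cam" (4x4, takes a point from camera to tool coordinates, whose origin is the TCP and whose axes are the flange's). Camera axes: x right, y up, looking along -z (the intrinsics and any distortion apply to the point x, -y, -z); pixel columns grow to the right and rows downward; lengths in m; the calibration is good to about 2 mm. A picture is of the moment at which its call begins: read the wrist's pose just before it. get_calibration takes no time and is no camera call.
- bot.close_job(): hands the job in, once; it reports no verdict.
Trained networks look in the newest picture that a camera, given by its name, has taken for a name from the list of things; names that differ only in an ending like _2 or _b are one class to them, and where a whole thing is asked for, a point or a joint stands for the part that bears it (a point fixed in the world has none). Each returns a list of dicts, best first, with "p" (0 to 1); they miss things now and then, are a little off and sometimes report something else, mostly with a low value. They report only what shows in the picture. A call takes as long as a camera call. They do not tell look-alikes from the thing itself.
- search_frame(label, camera): "centre" ([x, y, z] in m, in the coordinates of the camera as it stood for that picture, good to about 4 mm: the middle of the surface that is visible of it).
- landmark_of(label, camera): "centre" ([x, y, z] in m, in the coordinates of the camera as it stood for that picture, good to about 4 mm: a listed point, or the origin of a listed thing).
The state is a dict: "time_s": time; "qpos": joint angles; "joint_velocities": joint speeds; "effort": joint torques, N m; "position": TCP position; "tool_rot": TCP orientation; "force": force on the tool from outside, world axes, zero at the start; "torque": the same for the moment, N m; "gripper_width": opening from 0.0 (shut) to 1.0 (fully open).
Only numpy, scipy, OpenCV 4.12 (cv2) and the standard library are available. Lean on these libraries where they do the work, as an engineer would, in place of code of your own. Each camera call takes 0.05 s, during which the arm holds its last target.

TASK

Take the top pad off the stack of new, yellow brake pads and lay it on the black rubber rest in the green kit tray, still lining down, centred on the rest and lengthwise along it. Lower it onto the rest in the gripper, do not drop it, and do not shift the pad under it or the stack of worn, rust-brown pads.

Things in the scene. Friction and masses are not known exactly. Their poses are not given: they have to be found in the camera images.
- pad_top: top new brake pad of three stacked on a flat brown carton 20 mm high. Dark lining 100 x 50 x 11 mm below, yellow steel plate on top: 112 x 56 mm, 6 mm thick, an ear at either end (135 mm over all). 0.3 to 0.47 kg. Origin: centre of its underside; x along its length, z up, upper face at z = 17 mm. The plate's long sides (56 mm apart, overhanging the lining 3 mm) are free to grasp from above.
- pad_under: the like yellow pad right under the top one, same size and axes, within a few mm and degrees of square under it; its plate begins 11 mm below the top pad's plate. It stays where it is.
- rest (a point): centre of the upper face of the black rubber rest, a block 110 x 50 mm in the middle of the fixed green tray (200 x 190 mm). x along the rest's length, y across, z up. The face is 15 mm above the table, 11 mm above the tray's floor, 3 mm above its rim. Steel guide pins, decoration, lie low at the tray's sides, 83 mm from the middle.
- worn_top: top of four worn pads, rust-brown, stacked on a blue-painted plate 12 mm high: same outline as the yellow pads, but each 10 mm thick. Origin: centre of its underside, x along its length, z up. It stays where it is. Carton, blue plate and tray can stand in any order from left to right.
Mind the look-alikes: they are no part of the job. Leave any red or turquoise look-alike of the pad_under alone.

How it is judged:
By the outcome, as a careful person would: the job done as asked, in the order asked, and still so for the second after the job is handed in, with the robot touching nothing.
It also fails if it takes over 38 s, if anything falls off the work surface, if the arm or the gripper's body presses on something with over 40 N, if the wrist force passes 120 N, or if a joint passes its speed limit or range.

## Working session

There is one attempt and no reset: what is moved stays moved. The work goes in short steps, Python scripts to look and compute and a tool call to move; the robot and the scene stay as the last step left them, time stands still between calls to the robot, and variables do not carry over. Pictures are saved under pics/ and viewed, and the job is handed in when it is done.

Besides the shell and the picture viewer there is one more tool, called after "Call:" by a JSON object that holds its "method" and its "body". arm_command: Moves the arm, as the interface text tells. Its arguments: {"type":"object","properties":{"motion":{"type":"array"},"force":{"type":"number"}},"required":["motion"]}

```bash
mkdir -p pics; cat > h.py <<'E'
import numpy as np, cv2
from bench import bot, camera, get_calibration, search_frame, landmark_of
from scipy.spatial.transform import Rotation as R
def T_cam(name, obs=None):
    c=get_calibration(name)
    if name!='wrist': return c,np.array(c['extrinsics'])
    o=obs or bot.get_obs(); T=np.eye(4); T[:3,:3]=R.from_euler('xyz',o['tool_rot'],degrees=True).as_matrix(); T[:3,3]=o['position']
    return c,T@np.array(c['T_tool_cam'])
def cloud(d,c,T):
    v,u=np.mgrid[0:400,0:640]
    P=np.stack([(u-c['cx'])/c['fx']*d,-(v-c['cy'])/c['fy']*d,-d],-1)
    W=P@T[:3,:3].T+T[:3,3]; W[d<=0]=np.nan
    return W
def tw(p,T): return T[:3,:3]@np.array(p)+T[:3,3]
E
python3 - <<'E'
from h import *
o=bot.get_obs(); print(o)
for n in ['scene','top','wrist']:
    c,T=T_cam(n); print(n,{k:v for k,v in c.items() if k not in('extrinsics','T_tool_cam')}); print(T.round(3))
    p,d=camera(n); np.savez(f'/tmp/{n}.npz',p=p,d=d,T=T); cv2.imwrite(f'pics/{n}0.png',p[:,:,::-1])
    if n=='top' or n=='scene':
        for l in ['pad_top','rest','worn_top','pad_under']:
            for f in (landmark_of,):
                print(n,l,[(round(r['p'],2),tw(r['centre'],T).round(3)) for r in f(l,n)])
E
```

```text
{'time_s': 0.0, 'qpos': array([-66.95094615,  29.12475208, -13.60966478,  86.00956232,
         7.20162526,  65.82743162,  -8.86968933]), 'joint_velocities': array([ 0.08818628,  0.02154872, -0.03017442,  0.01081516,  0.00319166,
        0.01500084, -0.02665725]), 'effort': array([ 3.22953010e-04, -6.20602441e+01, -2.18618944e+00, -2.49657851e+01,
        1.27503887e-02,  1.23003172e-02, -1.34664401e-05]), 'position': array([0.18269552, 0.5971639 , 0.23043336]), 'tool_rot': array([-1.79897079e+02,  1.52141765e-03,  1.62996702e+02]), 'force': array([ 0.19965329, -0.56770171,  0.10030123]), 'torque': array([-0.06079664,  0.01070591, -0.02731388]), 'gripper_width': 0.9975789921312632}
scene {'fx': 368.98021833489065, 'fy': 368.98021833489065, 'cx': 322.48178126201964, 'cy': 204.77821617479805}
[[-0.103 -0.648  0.755  1.124]
 [ 0.995 -0.069  0.077  0.046]
 [ 0.002  0.759  0.652  0.611]
 [ 0.     0.     0.     1.   ]]
scene pad_top [(0.66, array([ 0.598, -0.007,  0.056])), (0.53, array([0.504, 0.3  , 0.016]))]
scene rest [(0.9, array([0.5  , 0.3  , 0.016]))]
scene worn_top [(0.88, array([
[... 423 characters left out ...]
211  0.977  0.906]
 [ 0.     0.     0.     1.   ]]
top pad_top [(0.65, array([ 0.597, -0.006,  0.055]))]
top rest [(0.68, array([0.499, 0.302, 0.014]))]
top worn_top [(0.73, array([ 0.57 , -0.26 ,  0.043])), (0.67, array([ 0.598, -0.008,  0.056]))]
top pad_under [(0.98, array([ 0.37, -0.19, -0.  ])), (0.68, array([ 0.395,  0.066, -0.003])), (0.64, array([ 0.707,  0.169, -0.002])), (0.57, array([ 0.276, -0.349,  0.007])), (0.54, array([ 0.603, -0.001,  0.035]))]
wrist {'fx': 348.81946741511166, 'fy': 348.81946741511166, 'cx': 319.3723948979062, 'cy': 201.04844223587486}
[[ 0.292 -0.924 -0.247  0.121]
 [ 0.957  0.282  0.075  0.617]
 [ 0.    -0.258  0.966  0.374]
 [ 0.     0.     0.     1.   ]]
```

View pics/top0.png

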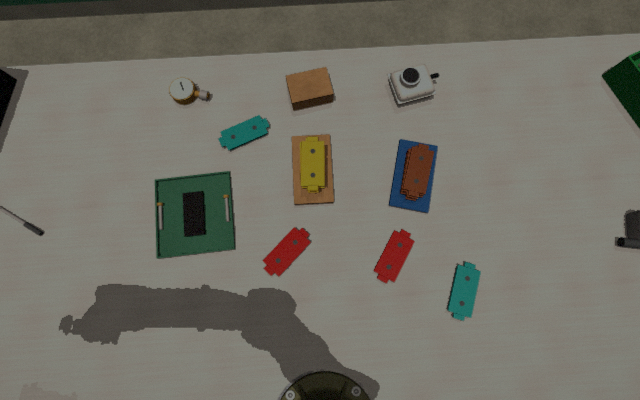

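View pics/scene0.png

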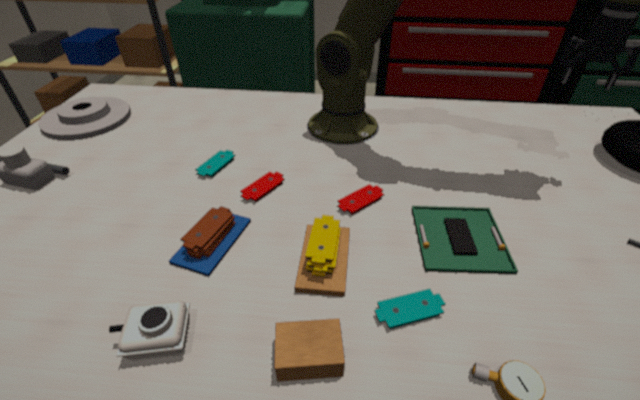

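Top view: the yellow stack is at (313,164) on the brown carton, the rust-brown worn stack at (417,170) on blue, and the black rest at (194,213) in the green tray. The look-alikes are red at (287,251) and (394,256), and turquoise at (245,133) and (464,291). The yellow stack is the one meant. Next I'll fit its pose in an enlarged crop.

```bash
cat > fit.py <<'E'
from h import *
def rect(W,mask,lab):
    P=W[mask]; P=P[~np.isnan(P).any(1)]
    z=np.median(P[:,2]); 
    (cx,cy),(w,h),a=cv2.minAreaRect((P[:,:2]*1000).astype(np.float32))
    a=a if w>h else a+90
    a=(a+90)%180-90
    print(lab,len(P),'z',round(z*1000,1),'c',round(cx,1),round(cy,1),'size',round(max(w,h),1),round(min(w,h),1),'yaw',round(a,2),'mean',(P.mean(0)*1000).round(1))
def masks(p,W):
    hsv=cv2.cvtColor(p,cv2.COLOR_RGB2HSV); H,S,V=[hsv[...,i].astype(int) for i in range(3)]
    with np.errstate(invalid='ignore'):
        yel=(H>22)&(H<35)&(S>150)
        gm=lambda a,b:(W[...,2]>a)&(W[...,2]<b)
        top=yel&gm(.062,.085)
        rest=(V<50)&gm(.009,.022)&(abs(W[...,0]-.5)<.08)&(abs(W[...,1]-.3)<.06)
        green=(H>55)&(H<90)&(S>80)&(abs(W[...,0]-.5)<.14)&(abs(W[...,1]-.3)<.14)
    return yel,top,rest,green
def comp(m):
    n,l,s,_=cv2.connectedComponentsWithStats(m.astype(np.uint8)); 
    return l==1+np.argmax(s[1:,4]) if n>1 else m
E
python3 - <<'E'
from fit import *
for n in ['top','scene']:
    f=np.load(f'/tmp/{n}.npz'); c,T=T_cam(n); W=cloud(f['d'],c,T); y,t,r,g=masks(f['p'],W)
    for m,l in((y,'yel'),(t,'top'),(r,'rest'),(g,'green')): rect(W,comp(m),n+' '+l)
p=np.load('/tmp/top.npz')['p'][110:270,140:450]
cv2.imwrite('pics/crop.png',cv2.resize(p[:,:,::-1],None,fx=2.5,fy=2.5,interpolation=cv2.INTER_CUBIC))
E
```

```text
top yel 1151 z 70.9 c 605.1 -5.0 size 153.9 58.8 yaw -2.12 mean [595.1  -4.9  69.8]
top top 1095 z 71.0 c 595.4 -6.1 size 134.5 55.6 yaw -2.55 mean [594.6  -5.8  71. ]
top rest 907 z 14.5 c 500.7 297.3 size 110.4 51.0 yaw 3.7 mean [499.5 296.6  14.5]
top green 4762 z 3.9 c 501.4 297.6 size 199.1 190.8 yaw 3.45 mean [499.4 298.9   4.5]
scene yel 1365 z 71.9 c 601.8 -4.9 size 138.2 59.4 yaw -1.49 mean [611.4  -3.7  69.1]
scene top 1145 z 72.2 c 598.9 -5.7 size 132.8 55.6 yaw -2.89 mean [605.3  -5.6  72.1]
scene rest 791 z 16.0 c 504.4 297.1 size 106.6 49.8 yaw 4.07 mean [509.3 295.9  15.8]
scene green 4148 z 5.5 c 502.9 296.3 size 201.1 188.6 yaw 3.58 mean [513.1 298.6   6.2]
```

View pics/crop.png

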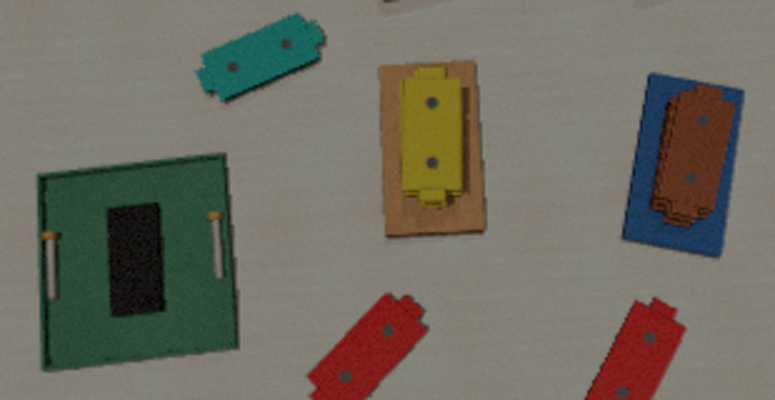

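The crop shows the new yellow stack on the brown carton at crop (430,140), and its fitted size (134.5 x 55.6, z 71) matches. The lone red and turquoise pads lie flat on the table. I'll go above the rest first for a wrist view.

Call:
{"method": "arm_command", "body": {"motion": [[0.025, -0.024, 0.005, 0, 0, 0.06, 1], [0.053, -0.05, 0.01, 0, 0, 0.12, 1], [0.08, -0.076, 0.02, 0, 0, 0.18, 1], [0.107, -0.102, 0.02, 0, 0, 0.24, 1], [0.134, -0.128, 0.02, 0, 0, 0.3, 1], [0.161, -0.154, 0.02, 0, 0, 0.361, 1], [0.188, -0.18, 0.02, 0, 0, 0.361, 1], [0.215, -0.206, 0.02, 0, 0, 0.361, 1], [0.242, -0.232, 0.02, 0, 0, 0.361, 1], [0.269, -0.258, 0.02, 0, 0, 0.361, 1], [0.295, -0.28, 0.02, 0, 0, 0.361, 1], [0.31, -0.294, 0.02, 0, 0, 0.361, 1], [0.317, -0.3, 0.02, 0, 0, 0.361, 1], [0.317, -0.3, 0.02, 0, 0, 0.361, 1], [0.317, -0.3, 0.02, 0, 0, 0.361, 1]]}}

```text
time_s: 1.8
position: [0.4989, 0.2986, 0.2512]
tool_rot: [180.0, -0.0, -176.3]
force: [0.3, 0.1, 0.4]
gripper_width: 1.001
```

```bash
python3 - <<'E'
from fit import *
o=bot.get_obs(); c,T=T_cam('wrist',o); p,d=camera('wrist'); W=cloud(d,c,T)
print(o['time_s'],o['position'],o['tool_rot'],o['force'],np.abs(o['joint_velocities']).max())
cv2.imwrite('pics/w1.png',p[:,:,::-1])
y,t,r,g=masks(p,W)
rect(W,comp(r),'rest');rect(W,comp(g),'green')
print([(round(q['p'],2),tw(q['centre'],T).round(4)) for q in landmark_of('rest','wrist')])
E
```

```text
1.8 [0.49894213 0.29864421 0.25121211] [ 1.79953335e+02 -4.42158076e-02 -1.76290616e+02] [0.33504816 0.1407462  0.42576245] 1.5616729676298302
rest 4435 z 15.1 c 502.3 299.6 size 109.6 49.5 yaw 3.75 mean [499.9 299.4  15.1]
green 24865 z 4.3 c 502.3 299.6 size 198.4 189.8 yaw 3.69 mean [495.3 299.1   5. ]
[(0.56, array([0.504 , 0.3012, 0.0187])), (0.32, array([ 0.5984, -0.0023,  0.0511]))]
```

View pics/w1.png

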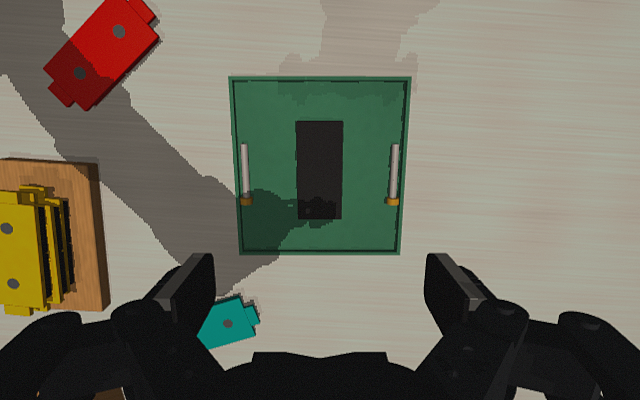

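The wrist view shows the rest at (319,170) between the pins, at (0.502, 0.2995), yaw 3.7. Next I'll go above the stack.

Call:
{"method": "arm_command", "body": {"motion": [[0.007, -0.022, 0, 0, 0, -0.03, 1], [0.016, -0.05, 0, 0, 0, -0.06, 1], [0.026, -0.08, 0, 0, 0, -0.09, 1], [0.037, -0.115, 0, 0, 0, -0.112, 1], [0.048, -0.15, 0, 0, 0, -0.112, 1], [0.059, -0.185, 0, 0, 0, -0.112, 1], [0.07, -0.22, 0, 0, 0, -0.112, 1], [0.081, -0.253, 0, 0, 0, -0.112, 1], [0.09, -0.282, 0, 0, 0, -0.112, 1], [0.096, -0.299, 0, 0, 0, -0.112, 1], [0.098, -0.305, 0, 0, 0, -0.112, 1], [0.098, -0.305, 0, 0, 0, -0.112, 1], [0.098, -0.305, 0, 0, 0, -0.112, 1]]}}

```text
time_s: 2.98
position: [0.5957, -0.0026, 0.2514]
tool_rot: [179.9, -0.1, 177.6]
force: [0.3, 1.5, 0.8]
gripper_width: 1.003
```

```bash
python3 - <<'E'
from fit import *
o=bot.get_obs(); c,T=T_cam('wrist',o); p,d=camera('wrist'); W=cloud(d,c,T)
np.savez('/tmp/w2.npz',p=p,d=d,T=T)
print(o['time_s'],o['position'],o['tool_rot'],o['force'],np.abs(o['joint_velocities']).max())
cv2.imwrite('pics/w2.png',p[:,:,::-1])
y,t,r,g=masks(p,W)
rect(W,comp(t),'top');rect(W,comp(y),'yel')
with np.errstate(invalid='ignore'):
  rect(W,comp(y&(W[...,2]>.046)&(W[...,2]<.059)),'under')
print([(round(q['p'],2),tw(q['centre'],T).round(4)) for q in landmark_of('pad_top','wrist')])
print([(round(q['p'],2),tw(q['centre'],T).round(4)) for q in landmark_of('pad_under','wrist')])
E
```

```text
2.9833 [ 0.5957156  -0.00262245  0.25139373] [ 1.79852221e+02 -5.99762837e-02  1.77589393e+02] [0.30188498 1.46864601 0.80124151] 0.8658091433834715
top 5466 z 71.1 c 579.6 -3.1 size 98.3 55.9 yaw -3.69 mean [579.2  -3.5  71.1]
yel 5613 z 71.1 c 580.1 -3.4 size 101.1 64.0 yaw -3.78 mean [579.4  -2.9  70.5]
under 111 z 54.1 c 592.6 25.9 size 80.1 1.6 yaw -2.09 mean [597.5  25.8  54.1]
[(0.7, array([ 0.5976, -0.0019,  0.0524]))]
[(0.69, array([0.7058, 0.1685, 0.0024]))]
```

View pics/w2.png

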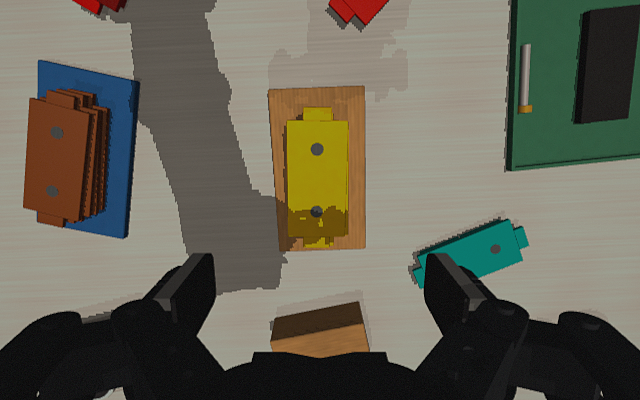

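```bash
python3 - <<'E'
from fit import *
f=np.load('/tmp/w2.npz'); c=get_calibration('wrist'); T=f['T']; W=cloud(f['d'],c,T)
X,Y,Z=W[...,0],W[...,1],W[...,2]
with np.errstate(invalid='ignore'):
  near=(abs(X-.6)<.09)&(abs(Y)<.06)
  m=comp(near&(Z>.066)&(Z<.078)); rect(W,m,'top by z')
  u=comp(near&(Z>.048)&(Z<.060)); rect(W,near&(Z>.049)&(Z<.059),'under')
  P=W[m]
  # plate sides: mid 90mm
  a=np.radians(-2.6); e=np.array([np.cos(a),np.sin(a)]); nrm=np.array([-e[1],e[0]])
  q=P[:,:2]-[.597,-.003]; s=q@e; w=q@nrm
  L=[];H=[]
  for b in np.arange(-.045,.046,.005):
    k=abs(s-b)<.0025; L.append(w[k].min());H.append(w[k].max())
  b=np.arange(-.045,.046,.005)
  print(np.degrees(np.polyfit(b,L,1)[0]),np.degrees(np.polyfit(b,H,1)[0]),np.mean(L),np.mean(H), s.min(),s.max())
E
```

```text
top by z 7514 z 71.1 c 597.6 -4.3 size 134.7 56.0 yaw -3.06 mean [594.5  -4.2  71.1]
under 275 z 54.1 c 603.5 18.5 size 133.9 17.6 yaw -2.77 mean [616.4  22.9  54. ]
-0.3102832250603133 -0.4331337595649547 -0.028821539104143267 0.026321528872954376 -0.06680652655580935 0.06798779828263805
```

Call:
{"method": "arm_command", "body": {"motion": [[0.001, 0, -0.02, 0, 0, -0.01, 0.8], [0.002, -0.001, -0.045, 0, 0, -0.01, 0.8], [0.002, -0.0017, -0.07, 0, 0, -0.01, 0.8], [0.002, -0.0017, -0.095, 0, 0, -0.01, 0.8], [0.002, -0.0017, -0.115, 0, 0, -0.01, 0.8], [0.002, -0.0017, -0.13, 0, 0, -0.01, 0.8], [0.002, -0.0017, -0.138, 0, 0, -0.01, 0.8], [0.002, -0.0017, -0.141, 0, 0, -0.01, 0.8], [0.002, -0.0017, -0.141, 0, 0, -0.01, 0.8], [0.002, -0.0017, -0.141, 0, 0, -0.01, 0.8], [0.002, -0.0017, -0.141, 0, 0, -0.01, 0.8], [0.002, -0.0017, -0.141, 0, 0, -0.01, 0.8]]}}

```text
time_s: 4.13
position: [0.5983, -0.0042, 0.1116]
tool_rot: [179.9, 0.1, 177.1]
force: [-0.2, -0.2, 0.2]
gripper_width: 0.798
```

```bash
python3 - <<'E'
from fit import *
def tips(p,d,Tc,lab):
    c=get_calibration('wrist'); V=cloud(d,c,Tc); 
    m=(p.max(-1)<110)&(d>0)&(np.abs(V[...,0])<.03)
    for sgn in(-1,1):
        k=m&(sgn*V[...,1]>.02)&(sgn*V[...,1]<.062)&(V[...,2]>-.05)&(V[...,2]<.015)
        Q=V[k]; 
        if len(Q): 
            print(lab,sgn,len(Q),'z max',np.sort(Q[:,2])[-5:].round(4), 'inner |y|',np.sort(sgn*Q[:,1])[:5].round(4))
Tc=np.array(get_calibration('wrist')['T_tool_cam'])
f=np.load('/tmp/w2.npz'); tips(f['p'],f['d'],Tc,'open')
o=bot.get_obs(); c,T=T_cam('wrist',o); p,d=camera('wrist'); W=cloud(d,c,T)
tips(p,d,Tc,'0.8')
print(o['time_s'],o['position'],o['tool_rot'],o['force'],o['gripper_width'])
cv2.imwrite('pics/w3.png',p[:,:,::-1])
X,Y,Z=W[...,0],W[...,1],W[...,2]
with np.errstate(invalid='ignore'):
  near=(abs(X-.6)<.09)&(abs(Y)<.035)
  rect(W,comp(near&(Z>.066)&(Z<.078)),'top')
  rect(W,comp(near&(Z>.049)&(Z<.059)),'under')
E
```

```text
open -1 3102 z max [-0.0134 -0.0133 -0.0131 -0.013  -0.0121] inner |y| [0.0414 0.0415 0.0415 0.0415 0.0415]
open 1 3085 z max [-0.0129 -0.0127 -0.0126 -0.0124 -0.0124] inner |y| [0.0426 0.0427 0.0427 0.0427 0.0427]
0.8 -1 2947 z max [-0.0071 -0.007  -0.0069 -0.0068 -0.0065] inner |y| [0.033  0.0331 0.0331 0.0331 0.0331]
0.8 1 2943 z max [-0.0074 -0.0073 -0.0069 -0.0069 -0.0069] inner |y| [0.0342 0.0342 0.0342 0.0343 0.0343]
4.1333 [ 0.5983438  -0.00416631  0.11161652] [1.79868830e+02 6.14634276e-02 1.77073914e+02] [-0.1567319  -0.1636434   0.21930835] 0.7978159299663221
top 21145 z 71.1 c 597.6 -4.5 size 134.5 56.3 yaw -2.95 mean [592.2  -4.2  71.1]
under 243 z 53.9 c 622.8 25.4 size 72.9 2.1 yaw -2.14 mean [628.9  25.2  53.9]
```

View pics/w3.png

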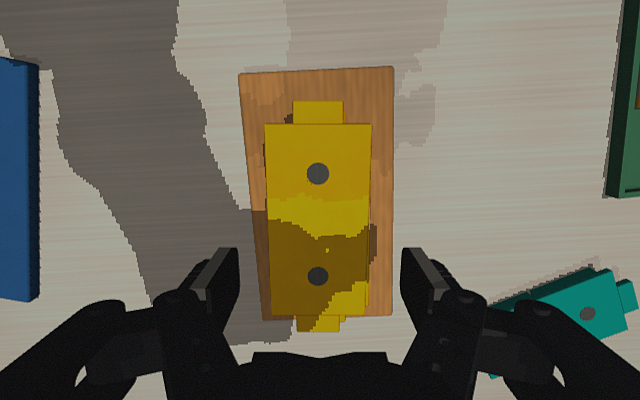

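Finger geometry checks out: the tips retreat 7 mm at 0.8, so about 4 mm at 56 mm opening. The tool is centred on the pad. I'll descend so the tips end about 3.5 mm above the lower plate.

Call:
{"method": "arm_command", "body": {"motion": [[-0.0003, 0, -0.012, 0, 0, 0, 0.8], [-0.0006, 0, -0.026, 0, 0, 0, 0.8], [-0.0006, 0, -0.04, 0, 0, 0, 0.8], [-0.0006, 0, -0.05, 0, 0, 0, 0.8], [-0.0006, 0, -0.056, 0, 0, 0, 0.8], [-0.0006, 0, -0.058, 0, 0, 0, 0.8], [-0.0006, 0, -0.058, 0, 0, 0, 0.8], [-0.0006, 0, -0.058, 0, 0, 0, 0.8], [-0.0006, 0, -0.058, 0, 0, 0, 0.8], [-0.0006, 0, -0.058, 0, 0, 0, 0.8]]}}

```text
time_s: 5.02
position: [0.5981, -0.0042, 0.0541]
tool_rot: [179.9, 0.1, 177.1]
force: [-0.6, -0.1, -0.2]
gripper_width: 0.801
```

Call:
{"method": "arm_command", "body": {"motion": [[0, 0, 0, 0, 0, 0, 0.74], [0, 0, 0, 0, 0, 0, 0.7], [0, 0, 0, 0, 0, 0, 0.68], [0, 0, 0, 0, 0, 0, 0.66], [0, 0, 0, 0, 0, 0, 0.64], [0, 0, 0, 0, 0, 0, 0.6], [0, 0, 0, 0, 0, 0, 0.5], [0, 0, 0, 0, 0, 0, 0.5], [0, 0, 0, 0, 0, 0, 0.5], [0, 0, 0, 0, 0, 0, 0.5]], "force": 60}}

```text
time_s: 5.85
position: [0.5982, -0.0048, 0.0548]
tool_rot: [179.9, 0.1, 177.0]
force: [-2.2, -2.3, 6.4]
gripper_width: 0.633
```

```bash
python3 - <<'E'
from fit import *
Tc=np.array(get_calibration('wrist')['T_tool_cam'])
o=bot.get_obs(); c,T=T_cam('wrist',o); p,d=camera('wrist'); W=cloud(d,c,T)
print(o['time_s'],o['position'],o['force'],o['torque'],o['gripper_width'])
cv2.imwrite('pics/w4.png',p[:,:,::-1])
V=cloud(d,c,Tc); m=(p.max(-1)<110)&(np.abs(V[...,0])<.03)
for s in(-1,1):
    k=m&(s*V[...,1]>.02)&(s*V[...,1]<.062)&(V[...,2]>-.05)&(V[...,2]<.015); Q=V[k]; print(np.sort(Q[:,2])[-5:].round(4),np.sort(s*Q[:,1])[:5].round(4))
X,Y,Z=W[...,0],W[...,1],W[...,2]
with np.errstate(invalid='ignore'):
  near=(abs(X-.6)<.09)&(abs(Y)<.035)
  rect(W,comp(near&(Z>.066)&(Z<.078)),'top')
E
```

```text
5.85 [ 0.5981565  -0.00483159  0.05482839] [-2.22577647 -2.26652447  6.37715361] [-0.41471803  0.45999891  0.00100362] 0.6330709313567011
[-0.0089 -0.0088 -0.0079 -0.0078 -0.0075] [0.02   0.0201 0.0201 0.0201 0.0201]
[-0.0089 -0.0089 -0.0088 -0.0088 -0.0088] [0.02   0.02   0.02   0.0201 0.0201]
top 34895 z 71.1 c 583.0 -0.1 size 107.2 69.8 yaw 0.94 mean [580.5  -3.2  71.1]
```

View pics/w4.png

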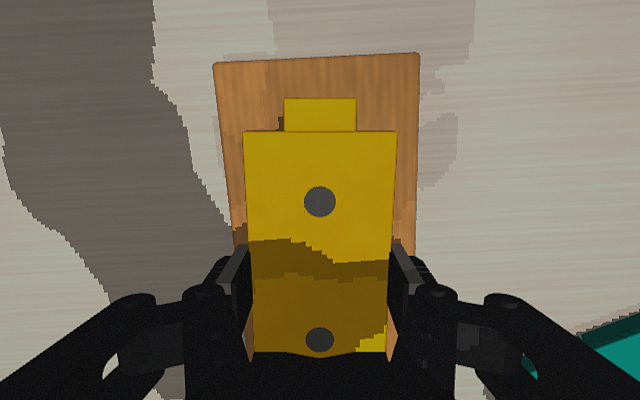

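The view shows both fingers against the plate's sides at (240,290) and (395,290), and the pad is still level at z 71. I'll lift slowly.

Call:
{"method": "arm_command", "body": {"motion": [[0, 0, 0.002, 0, 0, 0, 0.5], [0, 0, 0.004, 0, 0, 0, 0.5], [0, 0, 0.006, 0, 0, 0, 0.5], [0, 0, 0.009, 0, 0, 0, 0.5], [0, 0, 0.013, 0, 0, 0, 0.5], [0, 0, 0.02, 0, 0, 0, 0.5], [0, 0, 0.03, 0, 0, 0, 0.5], [0, 0, 0.042, 0, 0, 0, 0.5], [0, 0, 0.055, 0, 0, 0, 0.5], [0, 0, 0.065, 0, 0, 0, 0.5], [0, 0, 0.07, 0, 0, 0, 0.5], [0, 0, 0.07, 0, 0, 0, 0.5], [0, 0, 0.07, 0, 0, 0, 0.5]], "force": 60}}

```text
time_s: 6.98
position: [0.5982, -0.0048, 0.125]
tool_rot: [179.9, 0.2, 177.0]
force: [-0.4, -1.1, -4.4]
gripper_width: 0.633
```

```bash
python3 - <<'E'
from fit import *
o=bot.get_obs(); c,T=T_cam('wrist',o); p,d=camera('wrist'); W=cloud(d,c,T)
print(o['time_s'],o['position'],o['tool_rot'],o['force'],o['torque'],o['gripper_width'])
Tc=np.array(c['T_tool_cam']); V=cloud(d,c,Tc)
hsv=cv2.cvtColor(p,cv2.COLOR_RGB2HSV); y=(hsv[...,0]>20)&(hsv[...,0]<36)&(hsv[...,1]>150)&(abs(V[...,2])<.03)
Q=V[comp(y)]; A=np.c_[Q[:,:2],np.ones(len(Q))]; s,*_=np.linalg.lstsq(A,Q[:,2],rcond=None); print('plane in tool',np.degrees(s[:2]).round(2),s[2], 'x',Q[:,0].min(),Q[:,0].max(),'y',Q[:,1].min(),Q[:,1].max())
cv2.imwrite('pics/w5.png',p[:,:,::-1])
for n in('top','scene'):
    q,_=camera(n); cv2.imwrite(f'pics/{n}5.png',q[:,:,::-1]); 
    np.savez(f'/tmp/{n}5.npz',p=q,d=_)
E
```

```text
6.9833 [ 0.59815411 -0.00481522  0.12504381] [1.79902979e+02 1.71417959e-01 1.77041984e+02] [-0.41538851 -1.07620573 -4.44525601] [ 1.15244315e-02 -9.41488713e-05  9.52232452e-03] 0.6334193904458228
plane in tool [-0.1   0.06] -0.016101751192302345 x -0.0387680716746296 0.0680137325993761 y -0.028505324555603333 0.02840290631295553
```

View pics/w5.png

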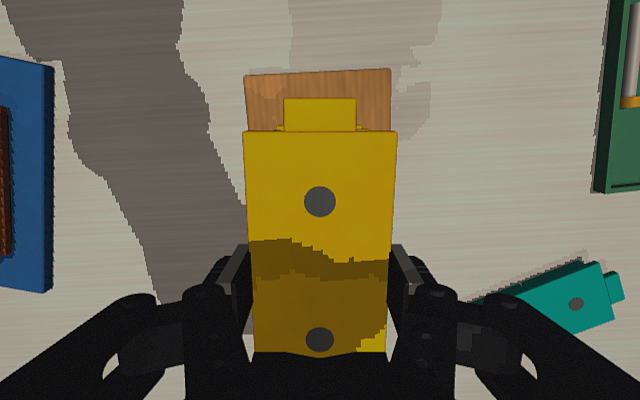

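View pics/scene5.png

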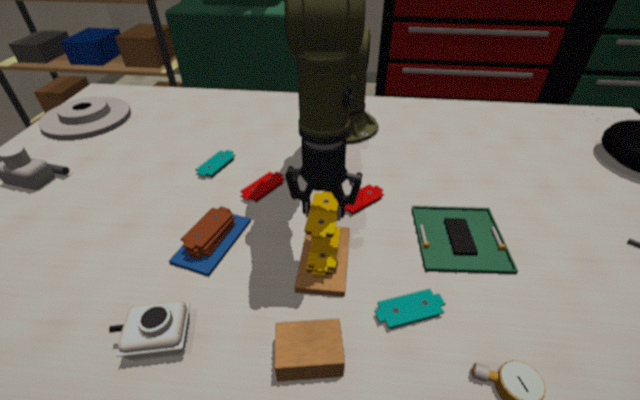

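The pad is level in the grip and weighs about 0.44 kg. The lower pads stay on the carton at (322,258). Moving over the rest.

Call:
{"method": "arm_command", "body": {"motion": [[-0.003, 0.008, 0, 0, 0, 0.01, 0.5], [-0.008, 0.024, 0, 0, 0, 0.025, 0.5], [-0.015, 0.046, 0, 0, 0, 0.04, 0.5], [-0.023, 0.072, 0, 0, 0, 0.055, 0.5], [-0.031, 0.1, 0, 0, 0, 0.07, 0.5], [-0.04, 0.13, 0, 0, 0, 0.085, 0.5], [-0.05, 0.16, 0, 0, 0, 0.1, 0.5], [-0.059, 0.19, 0, 0, 0, 0.11, 0.5], [-0.068, 0.218, 0, 0, 0, 0.117, 0.5], [-0.076, 0.243, 0, 0, 0, 0.117, 0.5], [-0.083, 0.265, 0, 0, 0, 0.117, 0.5], [-0.089, 0.283, 0, 0, 0, 0.117, 0.5], [-0.093, 0.296, 0, 0, 0, 0.117, 0.5], [-0.0953, 0.304, 0, 0, 0, 0.117, 0.5], [-0.0953, 0.304, 0, 0, 0, 0.117, 0.5], [-0.0953, 0.304, 0, 0, 0, 0.117, 0.5], [-0.0953, 0.304, 0, 0, 0, 0.117, 0.5]]}}

```text
time_s: 8.55
position: [0.5029, 0.2975, 0.1239]
tool_rot: [180.0, 0.1, -176.3]
force: [0.4, 0.1, -4.4]
gripper_width: 0.637
```

```bash
cat > chk.py <<'E'
from fit import *
import sys
o=bot.get_obs(); c,T=T_cam('wrist',o); p,d=camera('wrist'); W=cloud(d,c,T)
print(o['time_s'],o['position'],o['tool_rot'],o['force'],o['torque'],o['gripper_width'])
Tc=np.array(c['T_tool_cam']); V=cloud(d,c,Tc)
hsv=cv2.cvtColor(p,cv2.COLOR_RGB2HSV); y=(hsv[...,0]>20)&(hsv[...,0]<36)&(hsv[...,1]>150)&(abs(V[...,2])<.03)
k=comp(y); Q=V[k]; A=np.c_[Q[:,:2],np.ones(len(Q))]; s,*_=np.linalg.lstsq(A,Q[:,2],rcond=None); print('plane in tool',np.degrees(s[:2]).round(2),s[2], 'x',Q[:,0].min(),Q[:,0].max(),'y',Q[:,1].min(),Q[:,1].max(), 'world z',np.median(W[k][:,2]))
yy,t,r,g=masks(p,W); rect(W,comp(g),'green')
cv2.imwrite(f'pics/{sys.argv[1]}.png',p[:,:,::-1]); np.savez(f'/tmp/{sys.argv[1]}.npz',p=p,d=d,T=T)
E
python3 chk.py w6
```

```text
8.55 [0.50288443 0.29751884 0.12391238] [ 1.79986450e+02  6.36137198e-02 -1.76344620e+02] [ 0.40951172  0.08822001 -4.35475099] [-0.0617828  -0.02720313  0.01014909] 0.6369030312515347
plane in tool [-0.1   0.05] -0.01611605257197156 x -0.038891215497012785 0.06797089829642235 y -0.028262117118879933 0.028645094053909567 world z 0.1400414276516001
green 29193 z 4.3 c 488.2 298.7 size 190.5 172.1 yaw -86.28 mean [453.  297.9   5.5]
```

View pics/w6.png

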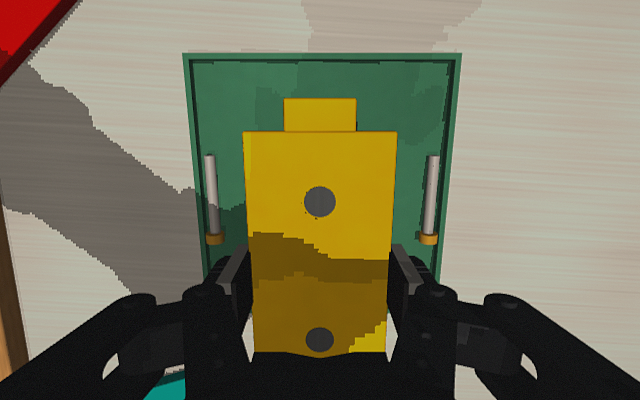

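The pad is held level over the tray, with the pins at (212,200) and (430,200) symmetric about it. The y position needs +2 mm. Lowering.

Call:
{"method": "arm_command", "body": {"motion": [[0, 0.001, -0.008, 0, 0, 0, 0.5], [-0.0003, 0.002, -0.02, 0, 0, 0, 0.5], [-0.0003, 0.002, -0.036, 0, 0, 0, 0.5], [-0.0003, 0.002, -0.053, 0, 0, 0, 0.5], [-0.0003, 0.002, -0.07, 0, 0, 0, 0.5], [-0.0003, 0.002, -0.084, 0, 0, 0, 0.5], [-0.0003, 0.002, -0.094, 0, 0, 0, 0.5], [-0.0003, 0.002, -0.1, 0, 0, 0, 0.5], [-0.0003, 0.002, -0.102, 0, 0, 0, 0.5], [-0.0003, 0.002, -0.102, 0, 0, 0, 0.5], [-0.0003, 0.002, -0.102, 0, 0, 0, 0.5], [-0.0003, 0.002, -0.102, 0, 0, 0, 0.5]]}}

```text
time_s: 9.6
position: [0.5032, 0.2997, 0.0228]
tool_rot: [179.9, 0.1, -176.4]
force: [-0.6, 0.1, -4.6]
gripper_width: 0.632
```

```bash
python3 chk.py w7
```

```text
9.6 [0.50324063 0.29966974 0.02277816] [ 1.79937512e+02  1.42311734e-01 -1.76380924e+02] [-0.60550713  0.06606649 -4.58418583] [-0.07846849  0.02192221  0.00450055] 0.6323142830574981
plane in tool [-0.05 -0.09] -0.016098320486675723 x -0.05360916209208068 0.06880505893280023 y -0.035266532310976775 0.03573313024142855 world z 0.03888535495510205
green 86429 z 4.3 c 469.3 297.2 size 191.6 134.7 yaw -86.3 mean [447.2 295.6   5.4]
```

View pics/w7.png

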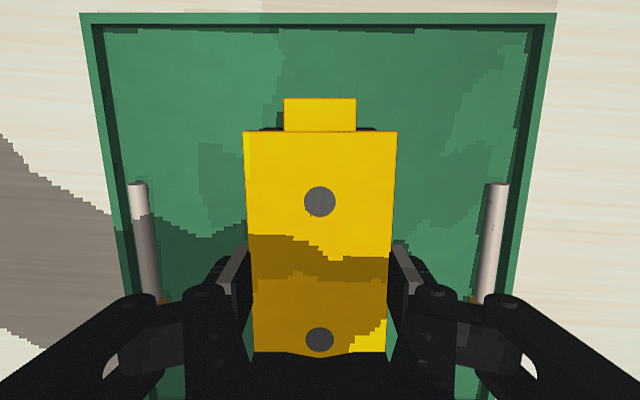

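Call:
{"method": "arm_command", "body": {"motion": [[-0.0003, -0.0001, -0.001, 0, 0, 0, 0.5], [-0.0006, -0.0002, -0.002, 0, 0, 0, 0.5], [-0.0006, -0.0002, -0.003, 0, 0, 0, 0.5], [-0.0006, -0.0002, -0.004, 0, 0, 0, 0.5], [-0.0006, -0.0002, -0.005, 0, 0, 0, 0.5], [-0.0006, -0.0002, -0.006, 0, 0, 0, 0.5], [-0.0006, -0.0002, -0.0065, 0, 0, 0, 0.5], [-0.0006, -0.0002, -0.007, 0, 0, 0, 0.5], [-0.0006, -0.0002, -0.0072, 0, 0, 0, 0.5], [-0.0006, -0.0002, -0.0072, 0, 0, 0, 0.5], [-0.0006, -0.0002, -0.0072, 0, 0, 0, 0.5]]}}

```text
time_s: 10.57
position: [0.5026, 0.2994, 0.0159]
tool_rot: [179.9, 0.1, -176.4]
force: [-2.2, -2.0, 1.6]
gripper_width: 0.636
```

Contact confirmed: the force changed from -4.6 to +1.6 N, at the expected height. Releasing.

Call:
{"method": "arm_command", "body": {"motion": [[0, 0, 0, 0, 0, 0, 0.64], [0, 0, 0, 0, 0, 0, 0.66], [0, 0, 0, 0, 0, 0, 0.68], [0, 0, 0, 0, 0, 0, 0.72], [0, 0, 0, 0, 0, 0, 0.78], [0, 0, 0, 0, 0, 0, 0.85], [0, 0, 0, 0, 0, 0, 0.88], [0, 0, 0, 0, 0, 0, 0.88], [0, 0, 0, 0, 0, 0, 0.88]], "force": 20}}

```text
time_s: 11.32
position: [0.5026, 0.2995, 0.0159]
tool_rot: [179.9, 0.2, -176.4]
force: [0.3, -0.5, -0.6]
gripper_width: 0.875
```

Call:
{"method": "arm_command", "body": {"motion": [[0, 0, 0.004, 0, 0, 0, 0.88], [0, 0, 0.012, 0, 0, 0, 0.88], [0, 0, 0.025, 0, 0, 0, 0.88], [0, 0, 0.045, 0, 0, 0, 0.88], [0, 0, 0.07, 0, 0, 0, 0.88], [0, 0, 0.1, 0, 0, 0, 0.88], [0, 0, 0.13, 0, 0, 0, 0.88], [0, 0, 0.16, 0, 0, 0, 0.88], [0, 0, 0.185, 0, 0, 0, 0.88], [0, 0, 0.2, 0, 0, 0, 0.88], [0, 0, 0.21, 0, 0, 0, 0.88], [0, 0, 0.21, 0, 0, 0, 0.88], [0, 0, 0.21, 0, 0, 0, 0.88], [0, 0, 0.21, 0, 0, 0, 0.88]]}}

```text
time_s: 12.48
position: [0.502, 0.299, 0.2247]
tool_rot: [180.0, 0.0, -176.4]
force: [-0.5, 0.7, -0.7]
gripper_width: 0.881
```

```bash
cat > chk2.py <<'E'
from fit import *
for n in('wrist','scene','top'):
    o=bot.get_obs(); c,T=T_cam(n,o); p,d=camera(n); W=cloud(d,c,T); cv2.imwrite(f'pics/{n}8.png',p[:,:,::-1])
    if n=='wrist': print(o['time_s'],o['position'],o['force'],np.abs(o['joint_velocities']).max())
    X,Y,Z=W[...,0],W[...,1],W[...,2]
    y,t,r,g=masks(p,W)
    with np.errstate(invalid='ignore'):
        rect(W,comp((abs(X-.5)<.09)&(abs(Y-.3)<.07)&(Z>.026)&(Z<.04)),n+' placed'); rect(W,comp(g),n+' green')
        if n!='wrist': 
            rect(W,comp((abs(X-.6)<.1)&(abs(Y)<.07)&(Z>.049)&(Z<.06)),n+' under')
            rect(W,comp((abs(X-.57)<.1)&(abs(Y+.26)<.07)&(Z>.046)&(Z<.06)),n+' worn')
            f=np.load(f'/tmp/{n}.npz'); W0=cloud(f['d'],c,T)
            X,Y,Z=W0[...,0],W0[...,1],W0[...,2]
            rect(W0,comp((abs(X-.57)<.1)&(abs(Y+.26)<.07)&(Z>.046)&(Z<.06)),n+' worn before')
E
python3 chk2.py
```

```text
12.4833 [0.50198983 0.29899981 0.22471558] [-0.54484244  0.70784911 -0.74644863] 0.7080630235643417
wrist placed 7046 z 32.1 c 501.9 300.1 size 133.8 56.0 yaw 3.62 mean [499.  299.9  32.1]
wrist green 26543 z 4.3 c 501.5 299.4 size 198.3 189.8 yaw 3.66 mean [492.4 298.8   5.1]
scene placed 1037 z 33.1 c 501.7 298.2 size 137.6 57.2 yaw 3.54 mean [507.3 297.7  33. ]
scene green 3632 z 5.5 c 503.1 296.6 size 201.1 188.0 yaw 3.6 mean [520.6 296.2   6.2]
scene under 1239 z 55.2 c 603.0 -2.7 size 136.3 56.1 yaw -1.58 mean [608.6  -2.5  55.1]
scene worn 1109 z 53.2 c 571.7 -262.9 size 136.5 58.5 yaw -17.62 mean [ 577.5 -262.6   53. ]
scene worn before 1107 z 53.2 c 571.8 -262.6 size 136.1 58.8 yaw -18.03 mean [ 577.4 -262.5   53.1]
top placed 1156 z 31.5 c 500.9 297.7 size 135.4 57.2 yaw 4.09 mean [499.8 297.3  31.5]
top green 4023 z 3.9 c 501.5 297.5 size 199.2 190.2 yaw 3.76 mean [491.  290.5   7.8]
top under 1107 z 54.0 c 600.6 -3.0 size 134.8 55.8 yaw -1.54 mean [599.4  -3.   54. ]
top worn 1127 z 52.2 c 570.1 -263.5 size 136.1 56.8 yaw -17.74 mean [ 568.6 -262.4   52.2]
top worn before 1125 z 52.2 c 569.7 -263.4 size 135.3 56.5 yaw -18.01 mean [ 568.5 -262.5   52.2]
```

View pics/wrist8.png

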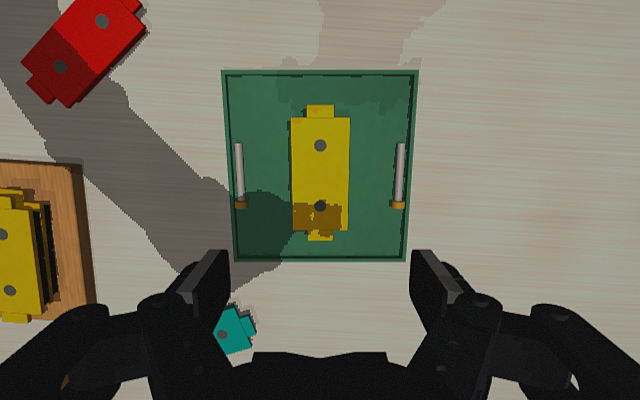

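View pics/scene8.png

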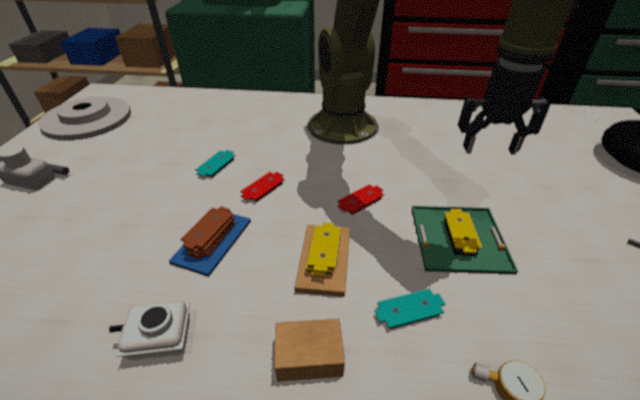

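The pad lies centred and level on the rest, with its face at 32 mm as expected, and both stacks are in place. Handing in.

```bash
python3 -c "
from bench import bot
print(bot.close_job())"
```

```text
the job is handed in; nothing more can be done
None
```

I gripped the top yellow pad by its plate sides, lifted it level and lowered it onto the black rest in the gripper until the force reading showed contact. I then released it, raised the arm clear and handed the job in after about 12.6 s.

- **Placing:** the wrist camera put the pad within about 1 mm of the rest's centre and 0.1° of its direction. Its upper face was at 32.1 mm, against 32 mm expected. The top camera agreed to within about 1 mm and 0.4°.
- **Scene camera:** this was the weakest check. It put the pad about 1.5 mm off the tray's centre in each of x and y, but that far-edge view also measures sizes 1–3 mm off.
- **Worn stack:** it did not move, within the measurement noise of 0.4 mm and 0.4°.
- **Pad under the top one:** it still lies square on its stack. I could only compare it with partly hidden views from before the lift, which agree to about 1–3 mm, so a shift smaller than that can't be ruled out.

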